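Step the gluing table on to its next slot

TASK

Step the indexing table on by one slot, anticlockwise seen from above (the way of the yellow arrow): press the red plunger knob down with the fingertips, turn the table with it, and let the knob spring fully up in the next slot. Do not grip the knob; leave the round brass sign lying in its nest and the other things on the bench where they are, and finish with the hand clear.

Things in the scene. Friction and masses are not known exactly. Their poses are not given: they have to be found in the camera images.
- index_base: Fixed blue base disc of the indexing table, 340 mm across, 12 mm thick; origin at its centre, on the bench; z up along the turning axis. Above it, 40 to 50 mm over the bench, a fixed aluminium ring 256 mm across has 8 slots in its rim, 14 mm wide, 45 degrees apart. The plunger starts in the slot in the base's own -x direction. A yellow arrow on the disc runs anticlockwise from there.
- dispenser (a point): Top of the fixed glue dispenser's post (18 mm thick, 197 mm high), on the base opposite the plunger's start, 152 mm from the axis. An arm and a white syringe reach in from it over the sign to 36 mm from the axis; highest point 217 mm above the bench. Not to be used.
- axis (a point): Point on the turning axis at the height of the turning disc's top, 72 mm above the bench; axes as index_base. The steel disc is 190 mm across; a 36 mm wide lug on it carries the plunger.
- turntable (a joint): Angle of the turning disc in rad, positive anticlockwise seen from above; about 0 at the start, 0.785 (45 degrees) at the next slot. Stiff in turning: about 1.5 N at the knob. While the plunger is up the disc is locked, with a play of 0.025 rad either way.
- plunger (a joint): How far the plunger is pressed down, in m: 0 fully up (locked in a slot), 0.015 on its stop. Spring: 3.5 N at first, 8 N at the stop. Pressed 0.011 or more, it leaves the table free to turn. Between slots the key rubs under the ring and the knob stays down (about 0.010) even if let go; within about 4 mm of a slot it springs up by itself.
- knob_top (a point): Centre of the floor of the shallow dish in the top of the red plunger knob, 104 mm above the bench when up. The knob is 48 mm across; the dish is 42 mm across and 4 mm deep, its rim keeps the fingertips from sliding off, but they can slip some 8 mm in it before the knob follows. 142 mm from the turning axis; it moves with plunger and disc. z is up.
- sign: Round brass sign tray, 138 mm across, 30 mm high, with eight white light modules inside; loose, lying on the steel disc between four 14 mm high black pegs, and turning with it. Origin at the centre of its underside, on the axis. To be left in its nest.
- glue_near: White squeeze bottle of glue, 48 mm across, 152 mm high, white nozzle, standing near the base; origin under its centre. Leave alone.
- glue_far: White squeeze bottle of glue, 48 mm across, 152 mm high, orange nozzle; origin under its centre. Leave alone.
- tape_near: Tan roll of tape lying flat near the base, 104 mm across, 24 mm high; origin under its centre. Leave alone.
- tape_far: Blue roll of tape lying flat, 104 mm across, 24 mm high; origin under its centre. Leave alone.
- screwdriver: Screwdriver lying on the bench along its own x. Leave alone.
There are look-alikes about, which are no part of the job. Leave any green, orange or turquoise look-alike of the sign alone.

How it is judged:
On the way, in this order (a step that is already met when the one before it is completed fails the run):
1. the plunger is pressed down clear of the first slot (value of joint plunger above 0.008 m and value of joint turntable between -0.12 and 0.12 rad), for 0.05 s.
2. the table stands in the next slot anticlockwise with the plunger sprung up (value of joint turntable between 0.735398 and 0.835398 rad and value of joint plunger below 0.003 m), for 0.2 s.
At the end, for the whole second after the job is handed in: The table is at rest at 45 degrees (0.785 rad, +-0.05) anticlockwise from the start slot, the plunger is up (pressed less than 3 mm), and the sign lies flat in its nest within 12 mm of the axis (all of step 2 and velocity of joint turntable between -0.02 and 0.02 rad/s and horizontal distance between sign and axis below 0.012 m and z of sign in the frame of axis below 0.006 m and angle between sign's own z axis and vertical below 0.06 rad and linear speed of sign below 0.01 m/s); the robot touches nothing.
It fails at once if the knob is taken between the fingers instead of being pressed from above (z of the grasp point in the frame of knob_top between -0.04 and 0.008 m and horizontal distance between the grasp point and knob_top below 0.018 m).
It fails at once if the sign is lifted, tipped or pushed out of its nest (horizontal distance between sign and axis above 0.02 m or z of sign in the frame of axis above 0.012 m or angle between sign's own z axis and vertical above 0.2 rad).
It fails at once if one of the other things on the bench is moved more than 30 mm, lifted or knocked over (distance of any of glue_near, glue_far, tape_near, tape_far, screwdriver from where it was at the start of the episode above 0.03 m or angle between any of glue_near, glue_far, tape_near, tape_far's own z axis and vertical above 0.5 rad).
It also fails if it takes over 42 s, if anything falls off the work surface, if the arm or the gripper's body presses on something with over 40 N, if the wrist force passes 120 N, or if a joint passes its speed limit or range.

ROBOT

A 6-joint arm with a two-finger parallel gripper is mounted at the origin on the work surface. World frame = base frame: x ahead of the robot, y to its left, z up, the work surface at z = 0. Lengths are in m, angles in rad, forces in N, time in s.
With the tool pointing down it reaches from about 0.275 to 0.75 m from the base axis. Payload 10.2 kg.
Tool frame: the origin (TCP) lies between the finger pads; the fingertips stand tips_ahead ahead of it and the grasp point (between the pads) lies 11 mm behind it (tips_ahead is the distance from the TCP to the fingertips, in m); x points along the fingers, y is the direction in which the jaws open and shut, and the axes are right-handed (so a half turn about x gives the same grasp; the last joint's range is limited). The gripper opens to 85 mm and grips with 20 to 120 N. Pads are 22 mm wide; open, the fingers measure 114 mm over their backs; the gripper's body (76 mm by 85 mm) begins 54 mm behind the grasp point. The pads swing forward as they close: fully open they stand 13 mm farther back than shut.
Start: joints at [0.975, 0.313, 1.498, -0, 1.331, -0.223], TCP at [0.191, 0.489, 0.239] pointing down, gripper open.
Joint ranges: [-2.94, 2.94], [-0.97, 2.17], [0.19, 2.56], [-1.23, 4.37], [0.02, 3.11], [-2.88, 2.88]. Speed limits (rad/s): [2.39, 2.39, 3.01, 3.14, 3.14, 3.14].

INTERFACE

Orientations are given as [roll, pitch, yaw] about the fixed x, y, z axes, in that order (R = Rz(yaw) Ry(pitch) Rx(roll)).
In Python, from cell import get_obs, read_camera, hand_in, cut_out, landmark_of, tips_ahead gives the robot as it stands.
- The arm moves only by the tool play_rows, never from a script. Its argument "targets" is a list of rows, each a list of 4 numbers: the shift along the tool's x, y, z in cm, then the turn about the tool's x in degrees. A call has exactly 10 rows; each row shifts and turns the pose as measured when the row begins, along the tool's axes as they then stand; what a row does not reach is not made up. A row lasts 1/12 s, in which the tool goes at most 41.7 mm and 7.16 degrees, less where a joint would pass 70% of its speed; a pose out of reach is approached as far as the arm can. A call with a gripper value outside its range is refused whole. "grip" is the finger opening in cm, from 0 to 8.54, set as the call begins (left out, the last holds). The fingers move at their own pace and stop on an object; "grip_force" is the grip in N (left out, the last holds). Time passes only in rows, so rows that do not move let the fingers close, or fill a call up. It gives the time, the measured TCP pose, the force and the opening at its end, in the units of the state.
- get_obs(): the state, without advancing time (a new reading comes with each control period).
- read_camera(name): name is "side" or "top"; returns a dict with "pixels" (480x640x3 uint8, blue, green, red), "mtx" (3x3 intrinsics, pixels), "k1" (the pictures are not rectified: a ray, as slopes to the right and down, at radius r is drawn at 1 + k1 r^2 times it, then the intrinsics apply), "pose" (4x4, takes a point from camera to world coordinates). Camera axes: x right, y down, z forward; pixel columns grow to the right and rows downward; lengths in m; the calibration is good to about 2 mm. A picture is of the moment at which its call begins. There is no depth.
- hand_in(): hands the job in, once; it reports no verdict.
Trained networks look in the newest picture that a camera, given by its name, has taken for a name from the list of things; names that differ only in an ending like _2 or _b are one class to them, and where a whole thing is asked for, a point or a joint stands for the part that bears it (a point fixed in the world has none). Each returns a list of dicts, best first, with "confidence" (0 to 1); they miss things now and then, are a little off and sometimes report something else, mostly with a low value. They report only what shows in the picture. A call takes as long as a camera call. They do not tell look-alikes from the thing itself.
- cut_out(camera, label): "mask" (480x640 bool, what is visible of it) and "rect" ([centre column, centre row, width, height] in pixels, round what is visible of it).
- landmark_of(camera, label): "pixel" ([column, row] in pixels: a listed point, or the origin of a listed thing).
The state is a dict: "t": time; "joints": joint angles; "qvel": joint speeds; "tau": joint torques, N m; "position": TCP position; "ee_rot": TCP orientation; "force": force on the tool from outside, world axes, zero at the start; "moment": the same for the moment, N m; "finger_gap": finger opening in m.
Only numpy, scipy, OpenCV 4.12 (cv2) and the standard library are available. Lean on these libraries where they do the work, as an engineer would, in place of code of your own. Each camera call takes 0.05 s, during which the arm holds its last target.

## Working session

There is one attempt and no reset: what is moved stays moved. The work goes in short steps, Python scripts to look and compute and a tool call to move; the robot and the scene stay as the last step left them, time stands still between calls to the robot, and variables do not carry over. Pictures are saved under pics/ and viewed, and the job is handed in when it is done.

Besides the shell and the picture viewer there is one more tool, called as name([rows], argument=value, ...), one row to a line, values as JSON. play_rows: Moves the arm, as the interface text tells. Its arguments: {"type":"object","properties":{"targets":{"type":"array"},"grip":{"type":"number"},"grip_force":{"type":"number"}},"required":["targets"]}

```bash
ls; mkdir -p pics
python3 - <<'E'
from cell import *
import cv2
o=get_obs(); print(o); print(tips_ahead if not callable(tips_ahead) else tips_ahead())
for n in("side","top"):
    c=read_camera(n); cv2.imwrite(f"pics/{n}0.png",c["pixels"]); print(n,c["mtx"],c["k1"],c["pose"])
    for l in("knob_top","axis","index_base","dispenser","sign","glue_near","glue_far","tape_near","tape_far","screwdriver"):
        try: print(l,[(p["pixel"],round(p["confidence"],2)) for p in landmark_of(n,l)[:4]])
        except Exception as e: print(l,e)
E
```

```text
pics
{'t': 0.0, 'joints': array([ 9.74634013e-01,  3.13426457e-01,  1.49843718e+00, -7.42363394e-06,
        1.33101640e+00, -2.23396163e-01]), 'qvel': array([ 0.00086172,  0.00168656, -0.00184152, -0.00119873, -0.0015713 ,
       -0.00112987]), 'tau': array([-5.42326707e-04, -4.12247837e+01, -2.59748071e+01, -1.81944720e-04,
        3.99039403e-03,  2.33872680e-05]), 'position': array([0.19106732, 0.48872653, 0.23874709]), 'ee_rot': array([-1.78859283,  1.56950892, -2.16135722]), 'force': array([-0.20880033,  0.21797356, -0.66581576]), 'moment': array([-0.03522354, -0.0057401 , -0.02841483]), 'finger_gap': 0.0855079814588969}
0.008
side [[479.7183422    0.         315.19058354]
 [  0.         479.7183422  231.31860025]
 [  0.           0.           1.        ]] -0.0911356327204665 [[ 0.99966759 -0.01669757  0.01964416  0.49291181]
 [-0.0257357  -0.69182777  0.72160378 -0.91466371]
 [ 0.00154135 -0.72186947 -0.69202752  0.97614807]
 [ 0.          0.          0.          1.        ]]
knob_top [([333.1, 204.4], 0.7)]
axis []
index_base [([346.4, 264.8], 0.71)]
dispenser [([379.6, 246.4
[... 384 characters left out ...]
241.99338812]
 [  0.           0.           1.        ]] -0.0002759635937061008 [[ 0.00933881 -0.99818973  0.05941426  0.45715666]
 [-0.99987935 -0.01005916 -0.01183664  0.00226896]
 [ 0.01241287 -0.05929655 -0.99816323  1.31855315]
 [ 0.          0.          0.          1.        ]]
knob_top [([264.6, 226.6], 0.63)]
axis []
index_base []
dispenser [([370.1, 188.6], 0.58), ([179.4, 262.4], 0.54)]
sign [([314.6, 217.2], 0.89), ([443.9, 293.4], 0.76), ([385.7, 330.1], 0.76), ([419.8, 170.6], 0.64)]
glue_near [([422.5, 224.2], 0.56)]
glue_far [([137.5, 256.2], 0.98)]
tape_near [([183.4, 264.6], 0.61)]
tape_far [([264.1, 231.4], 0.59), ([481.1, 234.1], 0.55)]
screwdriver [([131.2, 216.3], 0.85)]
```

View pics/side0.png

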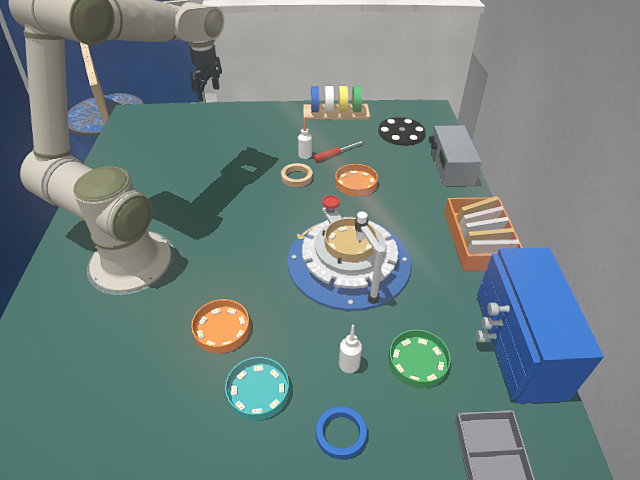

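View pics/top0.png

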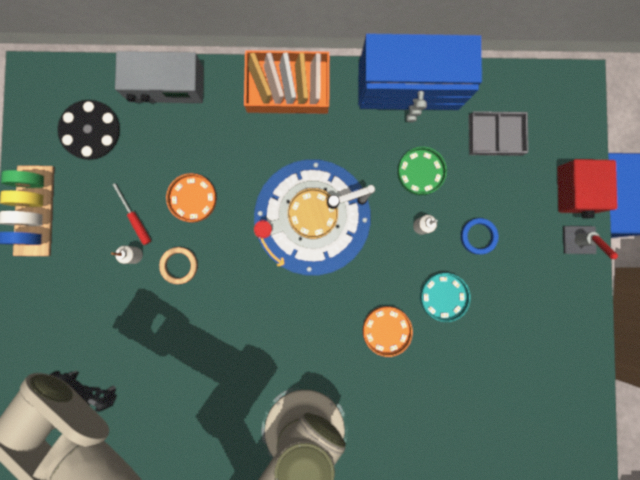

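The knob is the red disc at side (331,203) / top (263,229). Other red or round things are the screwdriver handle (top 140,228), the red box (588,186), the red-handled stick (600,243), and the orange, green and turquoise trays. Only the first sits on the blue indexing base. Next I'll measure it and crop close.

```bash
cat > h.py <<'E'
from cell import *
import cv2, numpy as np
from scipy.optimize import least_squares
def proj(c,P):
    P=np.atleast_2d(P); T=np.linalg.inv(c["pose"]); q=P@T[:3,:3].T+T[:3,3]
    s=q[:,:2]/q[:,2:]; r2=(s**2).sum(1,keepdims=True); s=s*(1+c["k1"]*r2)
    return s*[c["mtx"][0,0],c["mtx"][1,1]]+[c["mtx"][0,2],c["mtx"][1,2]]
def ray(c,px):
    s=cv2.undistortPoints(np.array([[px]],float),c["mtx"],np.array([c["k1"],0,0,0.]))[0,0]
    return c["pose"][:3,3],c["pose"][:3,:3]@np.array([s[0],s[1],1])
def onz(c,px,z):
    o,d=ray(c,px); return o+d*(z-o[2])/d[2]
def tri(cs,pxs):
    A=[];b=[]
    for c,p in zip(cs,pxs):
        o,d=ray(c,p); d=d/np.linalg.norm(d); M=np.eye(3)-np.outer(d,d); A.append(M);b.append(M@o)
    return np.linalg.lstsq(np.vstack(A),np.hstack(b),rcond=None)[0]
def redblob(c,near,rad=25):
    im=c["pixels"].astype(int); m=(im[...,2]>110)&(im[...,1]<75)&(im[...,0]<75)
    yy,xx=np.mgrid[:480,:640]; m&=(xx-near[0])**2+(yy-near[1])**2<rad**2
    return m
E
python3 - <<'E'
from h import *
np.set_printoptions(precision=4,suppress=True)
cs=read_camera("side");ct=read_camera("top")
ks,kt=landmark_of("side","knob_top")[0]["pixel"],landmark_of("top","knob_top")[0]["pixel"]
print(ks,kt,tri([cs,ct],[ks,kt]), onz(cs,ks,.104),onz(ct,kt,.104))
for c,n,z in((cs,(331,203),.108),(ct,(263,229),.108)):
    m=redblob(c,n); ys,xs=np.nonzero(m); print(m.sum(),xs.min(),xs.max(),ys.min(),ys.max(),xs.mean(),ys.mean(),onz(c,(xs.mean(),ys.mean()),.104))
# blue disc ellipse
for c,n in((cs,"side"),(ct,"top")):
    for r in cut_out(n,"index_base")[:2]: print(n,r["rect"],r["confidence"])
    im=c["pixels"].astype(int); m=((im[...,0]>90)&(im[...,0]>im[...,2]*1.8)&(im[...,0]>im[...,1]*1.3)).astype(np.uint8)
    k,lab,st,ce=cv2.connectedComponentsWithStats(m)
    for i in range(1,k):
        if st[i,4]>800: print(n,st[i],ce[i])
    cc=[(349,264) if n=="side" else (312,218)][0]
    best=[i for i in range(1,k) if st[i,4]>800 and abs(st[i,0]+st[i,2]/2-cc[0])<25 and abs(st[i,1]+st[i,3]/2-cc[1])<25]
    if best:
        pts=np.argwhere(np.isin(lab,best))[:,::-1].astype(np.int32); h=cv2.convexHull(pts)[:,0].astype(float)
        w=np.array([onz(c,p,.012)[:2] for p in h])
        f=least_squares(lambda v:np.hypot(*(w-v[:2]).T)-.170,[w[:,0].mean(),w[:,1].mean()],loss="soft_l1",f_scale=.002)
        print(n,"centre",f.x,"res",np.abs(f.fun).mean(),np.median(np.hypot(*(w-f.x).T)))
def crop(c,cx,cy,w,h,s,fn): cv2.imwrite(fn,cv2.resize(c["pixels"][cy-h//2:cy+h//2,cx-w//2:cx+w//2],None,fx=s,fy=s,interpolation=cv2.INTER_CUBIC))
crop(ct,312,218,140,140,4,"pics/ct1.png");crop(cs,350,250,150,140,4,"pics/cs1.png")
E
```

```text
Traceback (most recent call last):
IndexError: list index out of range
```

```bash
python3 -c "
import cv2,numpy as np
a=cv2.imread('pics/ct1.png');b=cv2.imread('pics/cs1.png')
a=cv2.resize(a,(400,400));b=cv2.resize(b,(400,373));b=cv2.copyMakeBorder(b,0,27,0,0,0)
cv2.imwrite('pics/both1.png',np.hstack([a,b]))"
```

```text
[ WARN:0@0.019] global loadsave.cpp:275 findDecoder imread_('pics/ct1.png'): can't open/read file: check file path/integrity
[ WARN:0@0.020] global loadsave.cpp:275 findDecoder imread_('pics/cs1.png'): can't open/read file: check file path/integrity
Traceback (most recent call last):
cv2.error: OpenCV(4.12.0) /io/opencv/modules/imgproc/src/resize.cpp:4208: error: (-215:Assertion failed) !ssize.empty() in function 'resize'
```

Run:
```python
from h import *
np.set_printoptions(precision=4,suppress=True)
cs=read_camera("side");ct=read_camera("top")
ks,kt=[333.1,204.4],[264.6,226.6]
print(tri([cs,ct],[ks,kt]), onz(cs,ks,.104),onz(ct,kt,.104))
C={}
for c,n,z in((cs,(331,203),.108),(ct,(263,229),.108)):
    m=redblob(c,n); ys,xs=np.nonzero(m)
    if len(xs): print(m.sum(),xs.min(),xs.max(),ys.min(),ys.max(),xs.mean(),ys.mean(),onz(c,(xs.mean(),ys.mean()),.106))
for c,n in((cs,"side"),(ct,"top")):
    im=c["pixels"].astype(int); m=((im[...,0]>90)&(im[...,0]>im[...,2]*1.8)&(im[...,0]>im[...,1]*1.3)).astype(np.uint8)
    k,lab,st,ce=cv2.connectedComponentsWithStats(m)
    cc=[(349,264) if n=="side" else (312,218)][0]
    best=[i for i in range(1,k) if st[i,4]>100 and abs(ce[i][0]-cc[0])<60 and abs(ce[i][1]-cc[1])<60]
    print(n,st[best])
    if best:
        pts=np.argwhere(np.isin(lab,best))[:,::-1].astype(np.int32); h=cv2.convexHull(pts)[:,0].astype(float)
        w=np.array([onz(c,p,.012)[:2] for p in h])
        f=least_squares(lambda v:np.hypot(*(w-v[:2]).T)-.170,[w[:,0].mean(),w[:,1].mean()],loss="soft_l1",f_scale=.002)
        print(n,"centre",f.x,"res",np.abs(f.fun).mean(),np.median(np.hypot(*(w-f.x).T)))
def crop(c,cx,cy,w,h): return cv2.resize(c["pixels"][cy-h//2:cy+h//2,cx-w//2:cx+w//2],(400,400),interpolation=cv2.INTER_CUBIC)
cv2.imwrite("pics/both1.png",np.hstack([crop(ct,312,218,130,130),crop(cs,350,250,140,140)]))
print(get_obs()["t"])
```

```text
[0.571  0.1137 0.094 ] [0.5705 0.1021 0.104 ] [0.5697 0.1128 0.104 ]
45 323 338 196 208 330.0 202.6 [0.562  0.1077 0.106 ]
205 254 270 221 236 262.33170731707315 228.7560975609756 [0.5637 0.1186 0.106 ]
side [[ 288  238   95   71 1731]
 [ 386  243   25   59  577]]
side centre [ 0.6085 -0.0212] res 0.0020064996266497596 0.16888359037311196
top [[ 254  160  107   63 1396]
 [ 265  199  106   76 1749]]
top centre [ 0.6088 -0.0158] res 0.0014951283012408785 0.1688690482063176
1.4
```

View pics/both1.png

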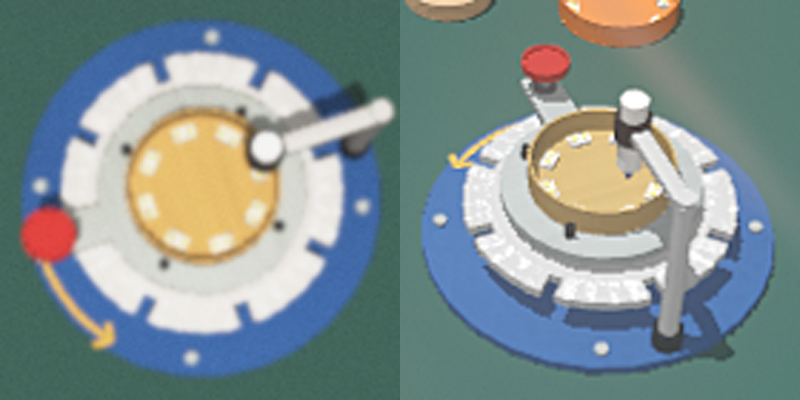

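The crops show the red knob at the end of the lug (top ~262.5,229; side ~331,202). The yellow arrow starts there and runs anticlockwise, toward lower right in the top view, which is toward the robot (−x). I'll fit more tightly with both cameras.

Run:
```python
from h import *
np.set_printoptions(precision=4,suppress=True)
cs=read_camera("side");ct=read_camera("top")
est=[]
for c,n in((cs,(331,203)),(ct,(263,229))):
    im=c["pixels"].astype(int); m=(im[...,2]-np.maximum(im[...,1],im[...,0])>60)
    yy,xx=np.mgrid[:480,:640]; m&=(xx-n[0])**2+(yy-n[1])**2<15**2
    if n[0]==331: m&=yy<212
    ys,xs=np.nonzero(m); print(m.sum(),xs.min(),xs.max(),ys.min(),ys.max(),xs.mean(),ys.mean())
    h=cv2.convexHull(np.argwhere(m)[:,::-1].astype(np.int32))[:,0].astype(float)
    w=np.array([onz(c,p,.108)[:2] for p in h]); 
    f=least_squares(lambda v:np.hypot(*(w-v[:2]).T)-v[2],[*w.mean(0),.024],loss="soft_l1",f_scale=.001); print("knob rim",f.x,np.abs(f.fun).mean()); est.append(f.x[:2])
for A in ((.6085,-.0212),(.6088,-.0158)):
    for e in est:
        d=e-np.array(A); print(np.hypot(*d),np.degrees(np.arctan2(d[1],d[0])))
print(get_obs()["ee_rot"],get_obs()["position"])
from scipy.spatial.transform import Rotation as R
print(R.from_euler("xyz",get_obs()["ee_rot"]).as_matrix())
```

```text
178 322 339 196 208 330.3988764044944 201.69101123595505
knob rim [0.5626 0.1098 0.0257] 0.0016917067972680826
252 254 271 221 238 262.531746031746 229.03174603174602
knob rim [0.5629 0.1179 0.0237] 0.0005478060159092706
0.13878431903695654 109.32409936500851
0.14638345555641188 108.15757670714179
0.13380383158956952 110.21053234127274
0.1413595465692743 108.95521883882623
[-2.5307  1.5708 -2.9035] [0.1912 0.4889 0.2393]
[[-0.      0.3642  0.9313]
 [-0.      0.9313 -0.3642]
 [-1.     -0.     -0.    ]]
```

The side fit is pulled toward the camera by visible side walls. The top view gives a radius of 0.141 m against the stated 0.142 m, so I'll use the axis at (0.609,-0.016) and the knob at (0.563,0.118), bearing 109°. First I close the fingers and fly over at height.

play_rows([
  [0, -1.05, 2.4, 0],
  [0, -1.05, 2.4, 0],
  [0, -1.05, 2.4, 0],
  [0, -1.05, 2.4, 0],
  [0, -1.05, 2.4, 0],
  [0, -1.05, 2.4, 0],
  [0, -1.05, 2.4, 0],
  [0, -1.05, 2.4, 0],
  [0, -1.05, 2.4, 0],
  [0, -1.05, 2.4, 0],
], grip=0, grip_force=40)

```text
t: 2.33
position: [0.3813, 0.2985, 0.2394]
ee_rot: [1.611, 1.569, 1.246]
force: [0.3, -0.2, 0.4]
finger_gap: -0.0004
```

Run:
```python
from h import *
import cell
from scipy.spatial.transform import Rotation as R
np.set_printoptions(precision=4,suppress=True)
o=get_obs(); M=R.from_euler("xyz",o["ee_rot"]).as_matrix(); print(M,o["position"],cell.tips_ahead, o["qvel"])
print(100*M.T@(np.array([.563,.118,.17])-o["position"]))
```

```text
[[ 0.0006  0.3565  0.9343]
 [ 0.0018  0.9343 -0.3565]
 [-1.      0.0019 -0.0001]] [0.3813 0.2985 0.2394] 0.008 [-0.6631  0.0716 -0.0923 -0.0007  0.0151 -0.6595]
[  6.9224 -10.403   23.4106]
```

play_rows([
  [0, -1.1, 2.5, 0],
  [0, -1.1, 2.5, 0],
  [0, -1.1, 2.5, 0],
  [0, -1.1, 2.5, 0],
  [0, -1.1, 2.5, 0],
  [0, -1.1, 2.5, 0],
  [0, -1.1, 2.5, 0],
  [0, -1.1, 2.5, 0],
  [0, -0.9, 2.0, 0],
  [0, 0, 0, 0],
])

```text
t: 3.17
position: [0.5623, 0.1158, 0.2393]
ee_rot: [0.96, 1.568, 0.591]
force: [0.6, -0.4, 1.2]
finger_gap: 0.0
```

```bash
cat > st.py <<'E'
from h import *
from scipy.spatial.transform import Rotation as R
import sys
np.set_printoptions(precision=4,suppress=True)
cs=read_camera("side");ct=read_camera("top")
o=get_obs(); M=R.from_euler("xyz",o["ee_rot"]).as_matrix(); print(M,o["position"],o["t"],o["force"],o["qvel"])
g=np.array([float(a) for a in sys.argv[2:5]])
print("move",100*M.T@(g-o["position"]))
tip=o["position"]+M[:,0]*.008
def crop(c,w):
    u,v=np.round(proj(c,tip)[0]).astype(int); v=max(w//2,min(480-w//2,v)); im=c["pixels"][v-w//2:v+w//2,u-w//2:u+w//2]
    im=cv2.resize(im,(400,400),interpolation=cv2.INTER_CUBIC)
    for p,col in ((tip,(0,255,0)),(g,(255,0,255))):
        q=(proj(c,p)[0]-[u-w//2,v-w//2])*400/w; cv2.drawMarker(im,tuple(int(x) for x in q),col,cv2.MARKER_CROSS,10,1)
    return im
cv2.imwrite(f"pics/{sys.argv[1]}.png",np.hstack([crop(ct,130),crop(cs,130)]))
E
python3 st.py s2 .563 .118 .104
```

```text
[[ 0.0013  0.3589  0.9334]
 [ 0.0024  0.9334 -0.3589]
 [-1.      0.0027  0.0004]] [0.5604 0.1182 0.2394] 3.2667 [-0.2662  0.6414  0.2389] [ 0.0314 -0.0246  0.0231  0.0048  0.002   0.0073]
move [13.5444  0.0438  0.2462]
```

View pics/s2.png

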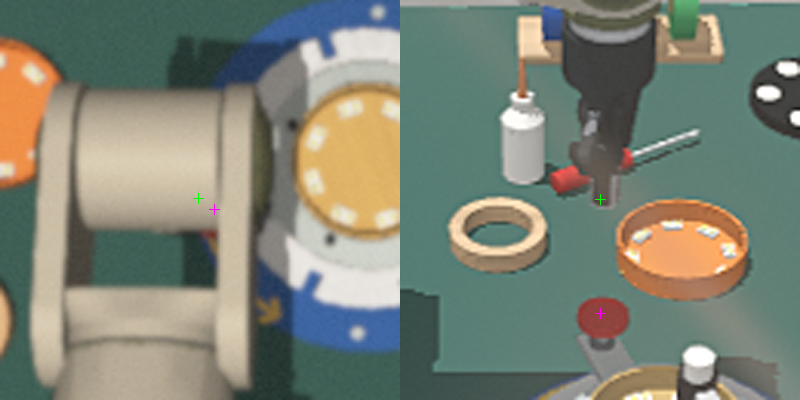

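Side view: knob disc centre at crop (603,316), against a predicted (600,313), so agreement within ~2 mm (I nudge x to 0.564). Fingertips hang above it; the lug and tray are clear. Descending to just above.

play_rows([
  [1.4, 0, 0.05, 0],
  [1.4, 0, 0.05, 0],
  [1.4, 0, 0.05, 0],
  [1.4, 0, 0.05, 0],
  [1.4, 0, 0.05, 0],
  [1.4, 0, 0.05, 0],
  [1.4, 0, 0.05, 0],
  [0.9, 0, 0.03, 0],
  [0.3, 0, 0, 0],
  [0, 0, 0, 0],
])

```text
t: 4.1
position: [0.5582, 0.1271, 0.128]
ee_rot: [1.165, 1.565, 0.809]
force: [0.0, -1.2, 0.6]
finger_gap: 0.0005
```

```bash
python3 st.py s3 .564 .117 .104
```

```text
[[ 0.0058  0.3489  0.9372]
 [ 0.0044  0.9372 -0.3489]
 [-1.      0.0061  0.0039]] [0.5588 0.1268 0.1289] 4.2 [0.055  1.2778 0.5595] [-0.0066 -0.0042 -0.0105 -0.0011  0.0007 -0.0002]
move [ 2.4868 -0.7564  0.82  ]
```

View pics/s3.png

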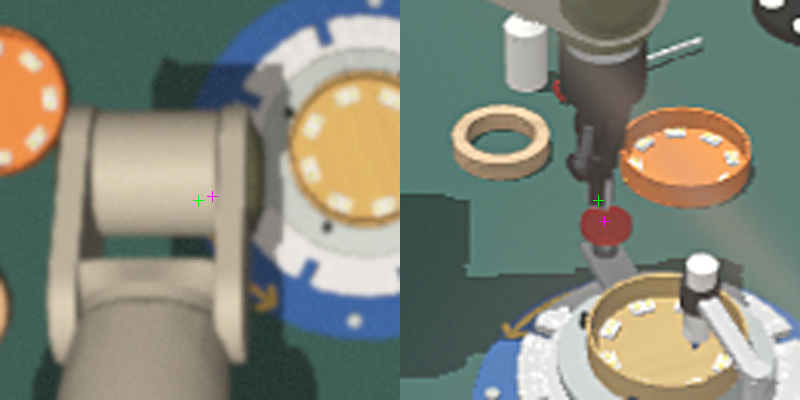

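Lateral drift of ~11 mm in the descent; correcting it above the knob.

play_rows([
  [0, -0.2, 0.2, 0],
  [0, -0.2, 0.2, 0],
  [0, -0.2, 0.2, 0],
  [0, -0.15, 0.2, 0],
  [0, 0, 0, 0],
  [0.4, 0, 0, 0],
  [0.3, 0, 0, 0],
  [0, 0, 0, 0],
  [0, 0, 0, 0],
  [0, 0, 0, 0],
])

```text
t: 5.03
position: [0.5655, 0.1157, 0.1239]
ee_rot: [0.756, 1.559, 0.399]
force: [-0.5, 0.6, 0.6]
finger_gap: -0.0002
```

```bash
python3 st.py s4 .564 .117 .112
```

```text
[[ 0.0107  0.3494  0.9369]
 [ 0.0044  0.9369 -0.3495]
 [-0.9999  0.0078  0.0085]] [0.5656 0.1157 0.124 ] 5.1333 [-0.1907  0.2384  0.958 ] [-0.0022 -0.0027 -0.0011  0.0011 -0.0015  0.0001]
move [ 1.2001  0.0576 -0.2023]
```

View pics/s4.png

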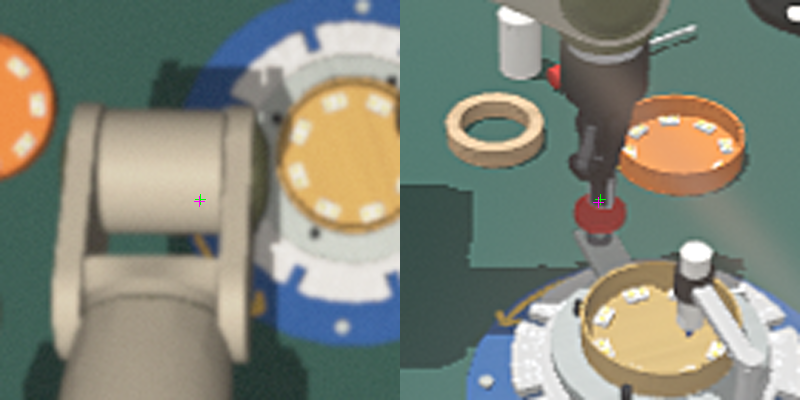

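play_rows([
  [0.3, 0.03, -0.06, 0],
  [0.3, 0.03, -0.06, 0],
  [0.3, 0, -0.04, 0],
  [0.3, 0, 0, 0],
  [0.3, 0, 0, 0],
  [0.3, 0, 0, 0],
  [0.3, 0, 0, 0],
  [0, 0, 0, 0],
  [0, 0, 0, 0],
  [0, 0, 0, 0],
])

```text
t: 5.97
position: [0.5653, 0.1174, 0.1032]
ee_rot: [0.668, 1.556, 0.312]
force: [-1.4, -0.1, 5.4]
finger_gap: 0.0
```

```bash
python3 st.py s5 .564 .117 .0975
```

```text
[[ 0.0146  0.3491  0.937 ]
 [ 0.0046  0.937  -0.3492]
 [-0.9999  0.0095  0.0121]] [0.5654 0.1174 0.1033] 6.0667 [-0.9723  0.6198  5.918 ] [-0.0012 -0.0005  0.0016 -0.0005 -0.0002 -0.0017]
move [ 0.5757 -0.0917 -0.122 ]
```

View pics/s5.png

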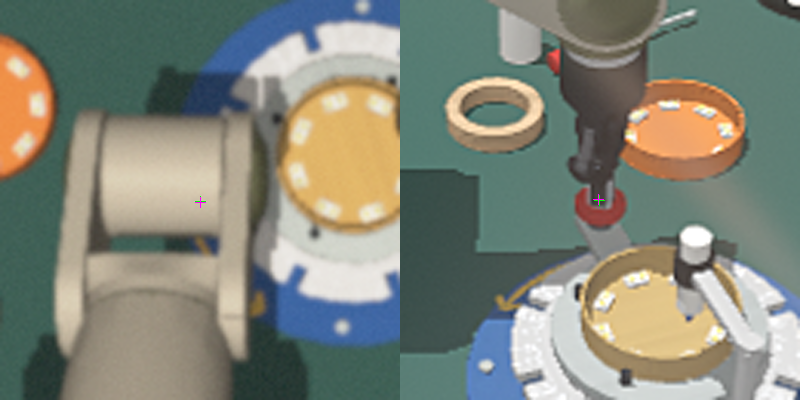

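Contact: 5.4–5.9 N at TCP z 0.103, so the knob is about 8 mm down, fingertips centred in the dish. Pressing on to near the stop.

play_rows([
  [0.25, 0, 0, 0],
  [0.25, 0, 0, 0],
  [0.2, 0, 0, 0],
  [0.1, 0, 0, 0],
  [0.05, 0, 0, 0],
  [0.05, 0, 0, 0],
  [0.05, 0, 0, 0],
  [0.05, 0, 0, 0],
  [0.05, 0, 0, 0],
  [0.05, 0, 0, 0],
])

```text
t: 6.9
position: [0.5688, 0.1186, 0.0979]
ee_rot: [0.604, 1.544, 0.247]
force: [-2.5, 0.6, 7.5]
finger_gap: 0.0
```

Run:
```python
from cell import get_obs
o=get_obs();print(o["t"],o["position"],o["ee_rot"],o["force"])
```

```text
6.9 [0.56875891 0.11857315 0.09788511] [0.60413592 1.54389804 0.24720308] [-2.48716895  0.62235578  7.5248241 ]
```

Pressed: 7.5 N, about 14 mm. Computing the arc in tool axes.

```bash
cat > arc.py <<'E'
from h import *
from scipy.spatial.transform import Rotation as R
import sys
np.set_printoptions(precision=2,suppress=True)
o=get_obs(); M=R.from_euler("xyz",o["ee_rot"]).as_matrix(); p=o["position"]
A=np.array([.609,-.016]); z=float(sys.argv[1]); rad=float(sys.argv[2])
q=p+M[:,0]*.008; d=q[:2]-A; print("tip",np.round(q,4),"r",np.hypot(*d).round(4),"ang",np.degrees(np.arctan2(d[1],d[0])))
for a in map(float,sys.argv[3:]):
    g=np.array([*(A+rad*np.array([np.cos(np.radians(a)),np.sin(np.radians(a))])),z])
    print(a,g.round(4),100*M.T@(g-p-0)); p=g
E
python3 arc.py .0975 .142 109 112 114 116.5 119 121.5 124 126.5 129
```

```text
tip [0.57 0.12 0.09] r 0.1405 ang 106.5604292989042
109.0 [0.56 0.12 0.1 ] [ 0.02 -0.24 -0.55]
112.0 [0.56 0.12 0.1 ] [-0.02 -0.49 -0.56]
114.0 [0.55 0.11 0.1 ] [-0.01 -0.34 -0.36]
116.5 [0.55 0.11 0.1 ] [-0.02 -0.44 -0.43]
119.0 [0.54 0.11 0.1 ] [-0.02 -0.46 -0.41]
121.5 [0.53 0.11 0.1 ] [-0.02 -0.48 -0.39]
124.0 [0.53 0.1  0.1 ] [-0.02 -0.5  -0.37]
126.5 [0.52 0.1  0.1 ] [-0.02 -0.51 -0.35]
129.0 [0.52 0.09 0.1 ] [-0.02 -0.53 -0.33]
```

play_rows([
  [0.03, -0.2, -0.4, 0],
  [0.03, -0.35, -0.45, 0],
  [0.02, -0.35, -0.4, 0],
  [0.02, -0.4, -0.4, 0],
  [0.02, -0.45, -0.4, 0],
  [0.02, -0.45, -0.4, 0],
  [0.02, -0.5, -0.4, 0],
  [0.02, -0.5, -0.35, 0],
  [0.02, -0.5, -0.35, 0],
  [0.02, 0, 0, 0],
])

```text
t: 7.73
position: [0.5306, 0.0973, 0.1021]
ee_rot: [0.536, 1.512, 0.178]
force: [-2.0, 1.3, 6.5]
finger_gap: -0.0002
```

```bash
python3 st.py s6 .564 .117 .0975; python3 arc.py .0975 .142 131 134 137 140 143 146 149 152 154
```

```text
[[ 0.058   0.3491  0.9353]
 [ 0.0106  0.9366 -0.3502]
 [-0.9983  0.0302  0.0506]] [0.5309 0.0976 0.1021] 7.8333 [-2.4956  0.53    6.3983] [ 0.0031  0.0048 -0.006  -0.003   0.0016  0.0017]
move [0.6751 2.9573 2.3907]
tip [0.53 0.1  0.09] r 0.1377 ang 124.32007769769278
131.0 [0.52 0.09 0.1 ] [ 0.37 -1.14 -1.21]
134.0 [0.51 0.09 0.1 ] [-0.04 -0.66 -0.34]
137.0 [0.51 0.08 0.1 ] [-0.04 -0.68 -0.3 ]
140.0 [0.5  0.08 0.1 ] [-0.03 -0.69 -0.27]
143.0 [0.5  0.07 0.1 ] [-0.03 -0.71 -0.23]
146.0 [0.49 0.06 0.1 ] [-0.03 -0.72 -0.19]
149.0 [0.49 0.06 0.1 ] [-0.03 -0.73 -0.15]
152.0 [0.48 0.05 0.1 ] [-0.03 -0.73 -0.12]
154.0 [0.48 0.05 0.1 ] [-0.02 -0.49 -0.06]
```

View pics/s6.png

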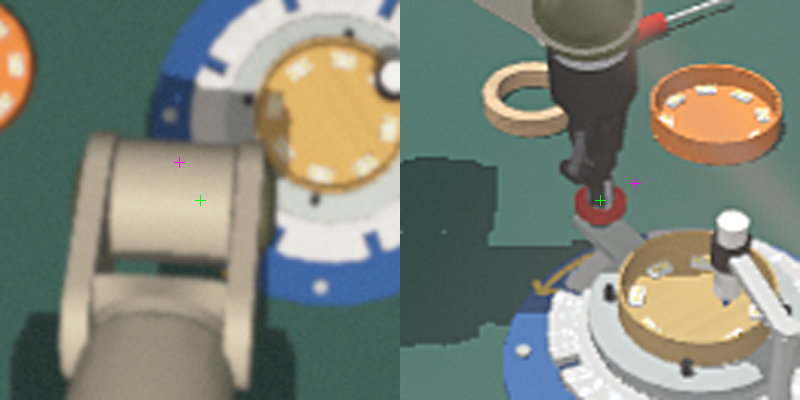

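The table is turning (pegs and lug have swung, knob followed), about +16°. The hand rose 4 mm, so I press back down a little and continue.

play_rows([
  [0.15, -0.2, -0.2, 0],
  [0.15, -0.4, -0.35, 0],
  [0.12, -0.5, -0.35, 0],
  [0.08, -0.6, -0.35, 0],
  [0.06, -0.6, -0.3, 0],
  [0.06, -0.6, -0.3, 0],
  [0.06, -0.6, -0.3, 0],
  [0.06, -0.6, -0.25, 0],
  [0.05, -0.4, -0.15, 0],
  [0.03, 0, 0, 0],
])

```text
t: 8.67
position: [0.4996, 0.0647, 0.0983]
ee_rot: [0.507, 1.482, 0.149]
force: [-3.8, 1.0, 6.6]
finger_gap: 0.0001
```

```bash
python3 st.py s7 .4814 .0462 .0975; python3 arc.py .0975 .142 146 149 152 154 156
```

```text
[[ 0.0875  0.3486  0.9332]
 [ 0.0131  0.9363 -0.351 ]
 [-0.9961  0.043   0.0774]] [0.4997 0.0649 0.0983] 8.7667 [-2.7357 -0.0138  5.7216] [ 0.0041  0.0031 -0.0043 -0.0035 -0.0004  0.001 ]
move [-0.1037 -2.3955 -1.0545]
tip [0.5  0.07 0.09] r 0.1355 ang 143.2714404606724
146.0 [0.49 0.06 0.1 ] [ 0.01 -0.44 -0.74]
149.0 [0.49 0.06 0.1 ] [-0.04 -0.73 -0.15]
152.0 [0.48 0.05 0.1 ] [-0.04 -0.73 -0.11]
154.0 [0.48 0.05 0.1 ] [-0.03 -0.49 -0.05]
156.0 [0.48 0.04 0.1 ] [-0.02 -0.49 -0.04]
```

View pics/s7.png

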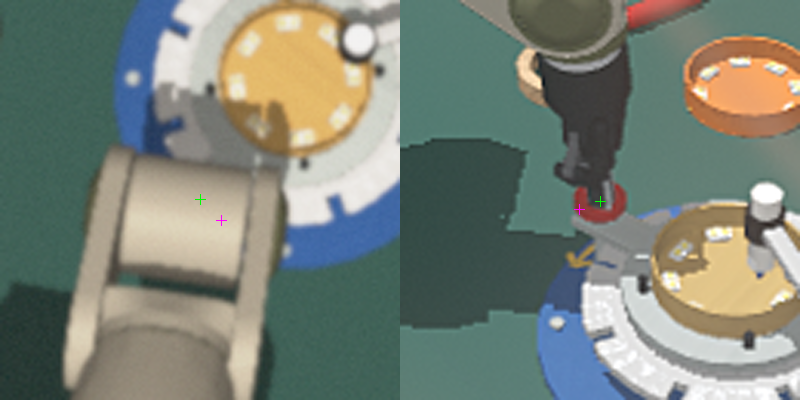

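```bash
cat > ang.py <<'E'
from h import *
import sys
def pegs(c):
    A=np.array([.609,-.016]); im=c["pixels"].max(2).astype(np.uint8)
    out=[]
    k,lab,st,ce=cv2.connectedComponentsWithStats((im<85).astype(np.uint8))
    for i in range(1,k):
        if 2<=st[i,4]<=40:
            w=onz(c,ce[i],.086)[:2]-A; r=np.hypot(*w)
            if .07<r<.09: out.append((round(float(r),4),round(float(np.degrees(np.arctan2(w[1],w[0]))),1),int(st[i,4])))
    return out
def knob_side(c,z,near):
    im=c["pixels"].astype(int); m=(im[...,2]-np.maximum(im[...,1],im[...,0])>50)
    yy,xx=np.mgrid[:480,:640]; m&=(xx-near[0])**2+(yy-near[1])**2<14**2
    ys,xs=np.nonzero(m)
    h=cv2.convexHull(np.argwhere(m)[:,::-1].astype(np.int32))[:,0].astype(float)
    return m.sum(),xs.min(),xs.max(),ys.min(),ys.max(),onz(c,((xs.min()+xs.max())/2,(ys.min()+ys.max())/2),z)
if __name__=="__main__":
    class C(dict): pass
    c=read_camera("top"); print("now",pegs(c))
    c0=dict(c); c0["pixels"]=cv2.imread("pics/top0.png"); print("t0",pegs(c0))
    s=read_camera("side"); near=proj(s,[float(a) for a in sys.argv[1:4]])[0]
    k=knob_side(s,float(sys.argv[3]),near); w=k[-1][:2]-[.609,-.016]; print(k,np.hypot(*w),np.degrees(np.arctan2(w[1],w[0])))
    s0=dict(s); s0["pixels"]=cv2.imread("pics/side0.png"); k=knob_side(s0,.104,(331,202)); w=k[-1][:2]-[.609,-.016]; print("t0",k,np.hypot(*w),np.degrees(np.arctan2(w[1],w[0])))
E
python3 ang.py .500 .067 .091
```

```text
now [(0.0764, 6.6, 2), (0.0762, -83.2, 2), (0.0756, 97.0, 2)]
t0 []
(np.int64(100), np.int64(300), np.int64(315), np.int64(212), np.int64(223), array([0.49831493, 0.0637002 , 0.091     ])) 0.13639393701689176 144.2437425840737
t0 (np.int64(182), np.int64(322), np.int64(339), np.int64(196), np.int64(208), array([0.56369923, 0.11262637, 0.104     ])) 0.136370464836449 109.4016922822299
```

```bash
sed -i 's/im<85/im<TH/; s/^def pegs(c):/def pegs(c,TH=85):/' ang.py
python3 - <<'E'
from ang import *
c=read_camera("top"); 
for th in (85,100,115,130):
    print(th,pegs(c,th)); c0=dict(c); c0["pixels"]=cv2.imread("pics/top0.png"); print(" t0",pegs(c0,th))
E
```

```text
85 [(0.0764, 6.6, 2), (0.0762, -83.2, 2), (0.0756, 97.0, 2)]
 t0 []
100 [(0.0764, 6.6, 2), (0.0753, -82.8, 3), (0.0768, 97.5, 5), (0.0747, -174.1, 2)]
 t0 [(0.0773, -26.1, 2), (0.0757, 64.4, 3), (0.0769, -116.1, 2), (0.0768, 154.3, 2)]
115 [(0.0764, 6.6, 6), (0.0756, -83.9, 6), (0.0766, 100.2, 14), (0.072, 117.5, 7), (0.0817, 165.4, 21), (0.0756, -173.3, 5)]
 t0 [(0.0767, -26.3, 4), (0.076, 64.2, 5), (0.0757, -116.6, 5), (0.0768, 154.3, 2)]
130 [(0.0763, 6.1, 7), (0.0756, -83.2, 10), (0.0762, -173.1, 6)]
 t0 [(0.0765, -26.7, 8), (0.0755, 63.8, 8), (0.0764, -116.3, 7), (0.0762, 153.7, 6)]
```

Pegs put the table at +33.0° (start 63.8°, now 96.8°), so 12° remain. Advance about 8° more while pressed.

play_rows([
  [0.04, -0.15, -0.1, 0],
  [0.04, -0.25, -0.1, 0],
  [0.04, -0.3, -0.1, 0],
  [0.04, -0.3, -0.1, 0],
  [0.04, -0.3, -0.1, 0],
  [0.04, -0.3, -0.08, 0],
  [0.03, -0.2, -0.06, 0],
  [0.02, 0, 0, 0],
  [0.02, 0, 0, 0],
  [0.02, 0, 0, 0],
])

```text
t: 9.75
position: [0.4919, 0.0516, 0.0991]
ee_rot: [0.51, 1.466, 0.151]
force: [-2.7, 0.3, 6.6]
finger_gap: 0.0
```

```bash
python3 st.py s8 .4814 .0462 .0975; python3 arc.py .0975 .138 152 154 156
python3 - <<'E'
from ang import *
c=read_camera("top"); 
for th in (85,100,130): print(th,pegs(c,th))
E
```

```text
[[ 0.1031  0.3483  0.9317]
 [ 0.0157  0.936  -0.3517]
 [-0.9945  0.0509  0.0911]] [0.4919 0.0516 0.0991] 9.85 [-3.3928  0.2715  5.7366] [ 0.     -0.0003  0.0006 -0.001  -0.0027  0.0003]
move [ 0.0401 -0.8784 -0.8056]
tip [0.49 0.05 0.09] r 0.1345 ang 149.78241842984525
152.0 [0.49 0.05 0.1 ] [ 0.1  -0.44 -0.36]
154.0 [0.48 0.04 0.1 ] [-0.03 -0.48 -0.05]
156.0 [0.48 0.04 0.1 ] [-0.03 -0.48 -0.04]
85 [(0.0777, 12.6, 2), (0.0753, 102.3, 2)]
100 [(0.0763, 12.9, 4), (0.0759, -77.9, 2), (0.0756, 103.4, 4), (0.0756, -167.1, 3)]
130 [(0.0769, 12.5, 8)]
```

View pics/s8.png

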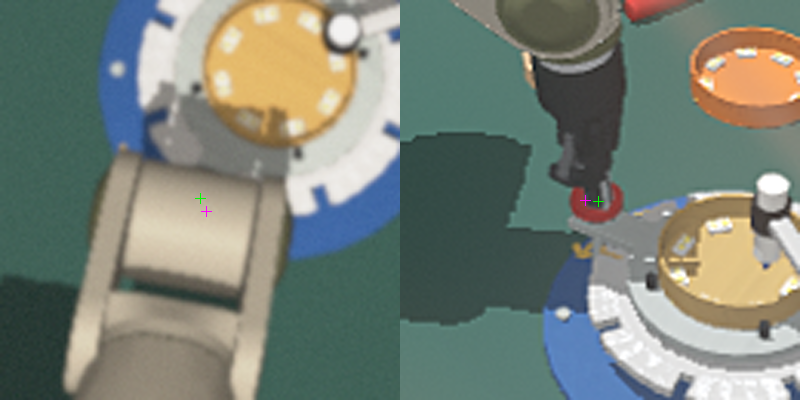

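Table at +38.9°; about 15 mm to go. Advancing about 13–14 mm more, still pressed.

play_rows([
  [0.02, -0.15, -0.04, 0],
  [0.02, -0.25, -0.04, 0],
  [0.02, -0.25, -0.04, 0],
  [0.02, -0.25, -0.04, 0],
  [0.02, -0.25, -0.04, 0],
  [0.02, -0.25, -0.03, 0],
  [0.02, -0.15, 0, 0],
  [0.01, 0, 0, 0],
  [0, 0, 0, 0],
  [0, 0, 0, 0],
])

```text
t: 10.73
position: [0.4866, 0.0394, 0.1006]
ee_rot: [0.524, 1.457, 0.166]
force: [-3.5, 1.0, 7.7]
finger_gap: 0.0
```

```bash
python3 st.py s9 .4814 .0462 .0975; python3 arc.py .0975 .138 152 154 156
python3 - <<'E'
from ang import *
c=read_camera("top"); 
for th in (85,100,130): print(th,pegs(c,th))
E
```

```text
[[ 0.1125  0.3479  0.9308]
 [ 0.0188  0.9358 -0.3521]
 [-0.9935  0.0571  0.0987]] [0.4867 0.0394 0.1007] 10.8333 [-2.9729  0.3057  6.5807] [ 0.001   0.0012  0.0007  0.0011 -0.0006  0.0002]
move [ 0.2678  0.4376 -0.7607]
tip [0.49 0.04 0.09] r 0.1335 ang 155.42919519996775
152.0 [0.49 0.05 0.1 ] [ 0.34  0.88 -0.32]
154.0 [0.48 0.04 0.1 ] [-0.03 -0.48 -0.05]
156.0 [0.48 0.04 0.1 ] [-0.03 -0.48 -0.04]
85 [(0.0761, 108.6, 3), (0.076, -163.1, 4)]
100 [(0.0763, 17.1, 2), (0.077, 108.0, 5), (0.0758, -163.6, 9)]
130 [(0.076, 18.3, 7)]
```

View pics/s9.png

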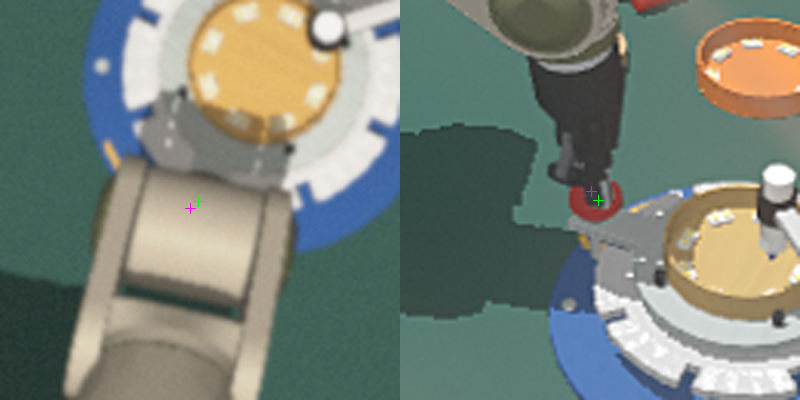

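Pegs average about +44°, within 2.5 mm of the slot. Easing up slowly so the key springs into the slot under light finger contact.

play_rows([
  [-0.15, 0, 0.01, 0],
  [-0.15, 0, 0.01, 0],
  [-0.15, 0, 0.01, 0],
  [-0.15, 0, 0.01, 0],
  [-0.2, 0, 0.02, 0],
  [-0.2, 0, 0.02, 0],
  [-0.2, 0, 0.02, 0],
  [-0.2, 0, 0.02, 0],
  [0, 0, 0, 0],
  [0, 0, 0, 0],
])

```text
t: 11.72
position: [0.4864, 0.0388, 0.116]
ee_rot: [0.523, 1.455, 0.164]
force: [-0.9, -0.4, 0.9]
finger_gap: -0.0002
```

```bash
python3 st.py s10 .4814 .0462 .104
python3 - <<'E'
from ang import *
c=read_camera("top"); 
for th in (85,100,130): print(th,pegs(c,th))
E
```

```text
[[ 0.1137  0.3478  0.9307]
 [ 0.0189  0.9358 -0.352 ]
 [-0.9933  0.0576  0.0998]] [0.4864 0.0388 0.116 ] 11.8167 [-0.2388  0.0279 -0.5574] [ 0.0008  0.     -0.0002 -0.0005  0.0006  0.0002]
move [ 1.1465  0.4489 -0.842 ]
85 [(0.0763, 109.0, 5), (0.0756, -162.7, 5)]
100 [(0.0756, 17.7, 3), (0.076, 109.2, 8), (0.0763, -163.5, 8)]
130 [(0.076, 18.3, 7)]
```

View pics/s10.png

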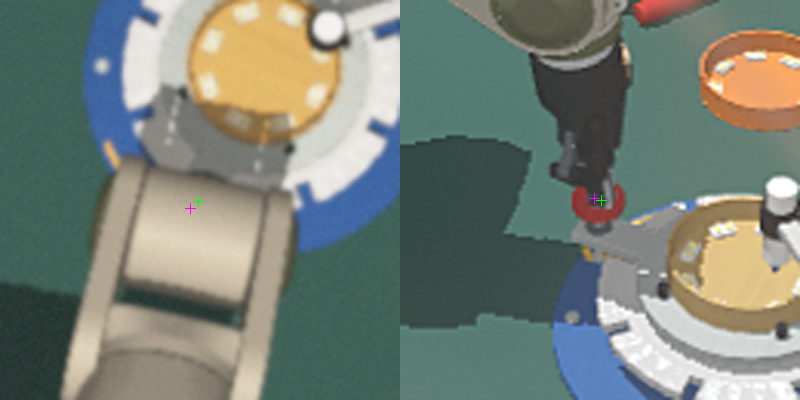

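The neck under the knob shows again, so the knob has risen. Lifting straight up clear.

play_rows([
  [-0.5, 0.03, 0.05, 0],
  [-1.0, 0.06, 0.1, 0],
  [-1.5, 0.09, 0.15, 0],
  [-1.5, 0.09, 0.15, 0],
  [-1.5, 0.09, 0.15, 0],
  [-1.5, 0.09, 0.15, 0],
  [-1.5, 0.09, 0.15, 0],
  [-1.0, 0, 0, 0],
  [0, 0, 0, 0],
  [0, 0, 0, 0],
])

```text
t: 12.7
position: [0.4845, 0.0389, 0.2227]
ee_rot: [0.528, 1.457, 0.169]
force: [-0.7, 0.1, 0.1]
finger_gap: -0.0002
```

```bash
python3 st.py s11 .4814 .0462 .104
python3 - <<'E'
from ang import *
c=read_camera("top"); s=read_camera("side")
for th in (85,100,115,130): print(th,pegs(c,th))
for z in (.104,.108):
    n=proj(s,[.4814,.0462,z])[0]; k=knob_side(s,z,n); w=k[-1][:2]-[.609,-.016]; print(n,k,np.hypot(*w),np.degrees(np.arctan2(w[1],w[0])))
for n,l in (("side","knob_top"),("top","knob_top"),("top","sign"),("side","sign")): print(n,l,[(p["pixel"],p["confidence"]) for p in landmark_of(n,l)])
print(proj(c,[.609,-.016,.072]),proj(s,[.609,-.016,.072]))
a=cv2.resize(c["pixels"][140:280,240:380],(400,400),interpolation=cv2.INTER_CUBIC);b=cv2.resize(s["pixels"][170:310,270:410],(400,400),interpolation=cv2.INTER_CUBIC)
cv2.imwrite("pics/s12.png",np.hstack([a,b]))
E
```

```text
[[ 0.1108  0.3481  0.9309]
 [ 0.0193  0.9357 -0.3522]
 [-0.9937  0.057   0.097 ]] [0.4844 0.0389 0.2221] 12.8 [0.2878 0.1166 0.8742] [-0.0007  0.0102  0.008  -0.0011  0.0014 -0.001 ]
move [11.7161 -0.0962 -1.676 ]
85 [(0.0761, 108.6, 9), (0.0752, -162.8, 3)]
100 [(0.0756, 17.7, 3), (0.0758, 108.7, 15), (0.0758, -163.6, 7)]
115 [(0.076, 18.3, 7), (0.0846, 131.3, 2), (0.0834, 137.2, 2), (0.0726, -167.0, 21)]
130 [(0.076, 18.3, 7)]
[301.28930542 218.37828272] (np.int64(189), np.int64(294), np.int64(310), np.int64(213), np.int64(226), array([0.48329479, 0.04165467, 0.104     ])) 0.13829628133718186 155.36145433027536
[301.26201928 217.28039359] (np.int64(189), np.int64(294), np.int64(310), np.int64(213), np.int64(226), array([0.48333889, 0.03726863, 0.108     ])) 0.13648538632043322 157.02756945064203
side knob_top []
top knob_top []
top sign [([389.8, 330.1], 0.9), ([443.8, 297.8], 0.84), ([422.7, 170.3], 0.81), ([314.4, 214.3], 0.65), ([195.4, 201.3], 0.6)]
side sign [([350.2, 238.4], 0.86), ([419.1, 360.8], 0.84), ([256.9, 392.8], 0.61), ([219.3, 331.3], 0.57), ([355.3, 182.4], 0.56)]
[[312.3446524 214.0642778]] [[349.57106741 242.21854251]]
```

View pics/s12.png

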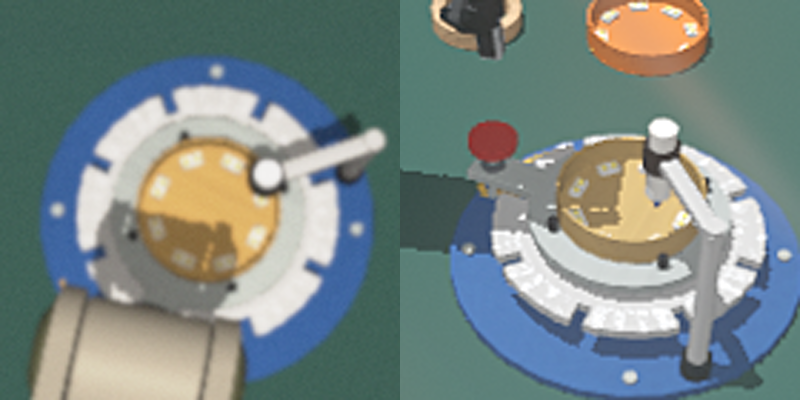

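The side view shows the knob high over its lug at about (302,219), with no gap between where it sits and where an "up" knob at 153.8° projects. Moving the hand aside for an unobstructed check.

play_rows([
  [-0.3, 1.0, -1.0, 0],
  [-0.3, 1.6, -1.5, 0],
  [-0.2, 1.6, -1.5, 0],
  [0, 1.6, -1.5, 0],
  [0, 1.6, -1.5, 0],
  [0, 1.6, -1.5, 0],
  [0, 1.6, -1.5, 0],
  [0, 1.6, -1.5, 0],
  [0, 1.0, -1.0, 0],
  [0, 0, 0, 0],
])

```text
t: 13.93
position: [0.4098, 0.2126, 0.2237]
ee_rot: [0.538, 1.461, 0.175]
force: [0.1, -0.2, 0.4]
finger_gap: 0.0001
```

Run:
```python
from ang import *
np.set_printoptions(precision=4,suppress=True)
c=read_camera("top"); s=read_camera("side"); o=get_obs(); print(o["t"],o["position"],o["force"],o["qvel"])
c0=dict(c);c0["pixels"]=cv2.imread("pics/top0.png")
for th in (100,115,130): print(th,pegs(c,th),pegs(c0,th))
A=np.array([.609,-.016])
pts=[]
for cam,cc,n in (("t",c,proj(c,[.4814,.0462,.108])[0]),("s",s,proj(s,[.4814,.0462,.108])[0])):
    im=cc["pixels"].astype(int); m=(im[...,2]-np.maximum(im[...,1],im[...,0])>60)
    yy,xx=np.mgrid[:480,:640]; m&=(xx-n[0])**2+(yy-n[1])**2<15**2
    ys,xs=np.nonzero(m); print(cam,n,m.sum(),xs.min(),xs.max(),ys.min(),ys.max(),xs.mean(),ys.mean()); pts.append((xs.mean(),ys.mean()))
print("now tri",tri([c,s],pts)); print("t0 tri",tri([c,s],[(262.53,229.03),(330.4,201.69)]))
w=onz(c,pts[0],.106)[:2]-A; print(np.hypot(*w),np.degrees(np.arctan2(w[1],w[0])))
a=cv2.resize(c["pixels"][140:280,240:380],(400,400),interpolation=cv2.INTER_CUBIC);b=cv2.resize(s["pixels"][170:310,270:410],(400,400),interpolation=cv2.INTER_CUBIC)
cv2.imwrite("pics/s13.png",np.hstack([a,b])); cv2.imwrite("pics/s13f.png",s["pixels"])
```

```text
14.0333 [0.4107 0.211  0.2238] [ 0.9781 -0.9407 -0.3098] [-0.0299  0.0006 -0.0036 -0.0031 -0.0002 -0.0058]
100 [(0.0756, 17.7, 3), (0.0757, 107.6, 2), (0.0755, -162.1, 3)] [(0.0773, -26.1, 2), (0.0757, 64.4, 3), (0.0769, -116.1, 2), (0.0768, 154.3, 2)]
115 [(0.0764, 18.5, 6), (0.0761, 108.6, 5), (0.0758, -162.3, 5)] [(0.0767, -26.3, 4), (0.076, 64.2, 5), (0.0757, -116.6, 5), (0.0768, 154.3, 2)]
130 [(0.076, 18.3, 7), (0.0757, 107.6, 8), (0.0764, -162.2, 7)] [(0.0765, -26.7, 8), (0.0755, 63.8, 8), (0.0764, -116.3, 7), (0.0762, 153.7, 6)]
t [288.8796 259.6104] 246 279 296 251 267 287.9430894308943 259.0894308943089
s [301.262  217.2804] 199 293 310 212 225 301.74874371859295 218.53768844221105
now tri [0.4828 0.049  0.1009]
t0 tri [0.5636 0.1187 0.1   ]
0.14185319836971846 152.81929035780385
```

View pics/s13.png

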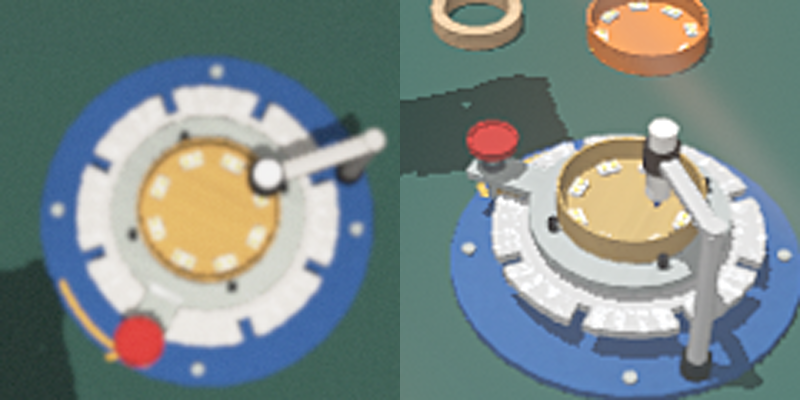

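View pics/s13f.png

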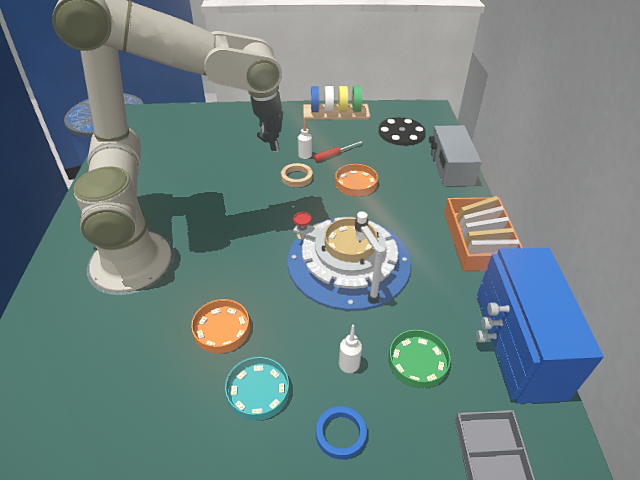

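Triangulated knob height is 0.101 now, against 0.100 at the start, so it is fully up. The table angle is +44.0° by the pegs and +43.9° by the knob, inside the slot's play. The sign is in its nest, the other things haven't moved, and the hand is clear.

Run:
```python
from cell import hand_in
print(hand_in())
```

```text
the job is handed in; nothing more can be done
None
```

I stepped the table on by one slot anticlockwise and handed the job in at about 14 s. I pressed the red knob down with closed fingertips (about 14 mm, 7.5 N) without gripping it. I then turned the table with it, eased off so the knob sprang up in the next slot, and moved the hand clear.

**Last checks**
- **Table angle:** the pegs give +44.0° and the knob +43.9°. That is about 1° short of 45°, but within the slot's ±1.4° play and the ±2.9° tolerance.
- **Plunger:** the knob's measured height was 0.101 m, against 0.100 m at the start, so it is fully up.
- **Sign and bench:** by eye, the sign lies flat in its nest between the pegs and the other things look unmoved. The external force was about zero with the hand about 0.17 m clear of the knob.

**What disagreed or failed**
- **Side camera:** my fits from it came out 5–8 mm off in y, because they included the visible side walls. I relied on the top camera instead, whose knob radius (0.141 m) matched the stated 0.142 m.
- **Knob detector:** it gave no result in several later pictures, so I found the knob by colour.
- **Tool tilt and press:** the tool tilted by about 6.5° during the press. Midway through the turn the knob rose to about 10 mm pressed, so I pressed it down again before going on.

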